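# Set a saw guide against two nails and weigh it down

### The job

Slide the aluminium guide rail across the wooden panel until its long edge bears lightly on both upright nails at once; the nails are thin, so do not lean on them hard. Then stand the steel weight on the rail, on the stretch between the two nails, so that the rail stays there still touching both nails, and leave the bottle, the tin and the wood block where they are.

Things in the scene. Friction and masses are not known exactly. Their poses are not given: they have to be found in the camera images.
- panel: Fixed wooden door panel, 360 x 460 x 22 mm (x, y, z), lying on the bench and not moving. Origin at the centre of its underside; z up; its top face is 22 mm above the bench. The nails stand in its top and the rail starts lying on it.
- mark_a (a point): Centre of a drawn pencil cross (30 mm strokes) on the panel's top face, beyond the rail as seen from the robot, towards the panel's left (+y) edge. Nail a was driven roughly, by eye, near it: the nail's axis is up to 12 mm from this point along the panel's x axis and 3 mm along its y axis.
- mark_b (a point): The second pencil cross, towards the right (-y) edge, 190 to 250 mm from the first; nail b stands as near to it, also up to 12 mm off along the panel's x axis and 3 mm along y. The line of the crosses may run up to 0.27 rad askew to the panel's y axis.
- nail_a (a joint): Nail by cross a: upright steel nail fixed in the panel, shank 4 mm in diameter, 36 mm tall, 9 mm head. Its only give is a slight springy bend at the foot: the value is this bend in rad, 0 when untouched, growing as it is pushed along the panel's +x, about 0.01 to 0.02 at 8 N. A push of more than 8 N is too hard. Its place is not measured, only that of its cross.
- nail_b (a joint): Nail by cross b, the same in every way; value as for nail a, 0 when untouched. A push of more than 8 N is too hard.
- rail_mid (a point): Centre (half-way up) of the loose, hollow aluminium guide rail: a plain straight bar 50 mm wide (x axis), 420 mm long (y axis), 20 mm high (z, up), about 0.25 kg, black ends. Lies flat on the panel and slides easily (waxed, friction coefficient 0.2 to 0.3). A touching nail's axis is 27 mm from its centre line. Either long edge will do.
- weight_knob (a point): Centre of the knob of the loose steel hold-down weight, mass about 0.6 kg, the grip by which it is taken from above: the knob is an upright cylinder 22 mm in diameter and 26 mm high, on a short neck over a round foot 50 mm in diameter and 38 mm high. This point is 57 mm above the underside of the weight; the weight is 70 mm tall. z axis up.
- glue: White bottle, 56 mm in diameter, 150 mm tall, standing loose on the bench, to be left alone. Origin at the centre of its underside.
- tin: Round tin, 70 mm in diameter, 90 mm tall, standing loose on the bench, to be left alone. Origin at the centre of its underside.
- offcut: Wooden block, 70 x 50 x 40 mm, lying loose on the bench, to be left alone. Origin at the centre of its underside.
Things that resemble listed ones, but are neither listed nor needed, are in the scene too. Of the things like the part that bears weight_knob, leave any that is blue or yellow; of the rest the larger one is meant.

How it is judged:
On the way, in this order (a step that is already met when the one before it is completed fails the run):
1. The rail bears on both nails at once, with at least 1 N on each, while the weight is not yet on it (contact force between rail and nail_a above 1 N and contact force between rail and nail_b above 1 N and contact force between weight and rail below 0.5 N), for 0.2 s.
2. The weight stands on the rail (contact force between weight and rail above 2.5 N), for 0.2 s.
At the end, for the whole second after the job is handed in: The rail lies flat on the panel with one long edge within 2 mm of touching the shanks of both nails; the weight stands upright and at rest on the rail between the nails (within 100 mm of the rail's middle along it and 22 mm across it), released (((x of nail_a in the frame of rail_mid between 0.025 and 0.029 m and y of nail_a in the frame of rail_mid between -0.21 and 0.21 m and x of nail_b in the frame of rail_mid between 0.025 and 0.029 m and y of nail_b in the frame of rail_mid between -0.21 and 0.21 m) or (x of nail_a in the frame of rail_mid between -0.029 and -0.025 m and y of nail_a in the frame of rail_mid between -0.21 and 0.21 m and x of nail_b in the frame of rail_mid between -0.029 and -0.025 m and y of nail_b in the frame of rail_mid between -0.21 and 0.21 m)) and x of weight_knob in the frame of rail_mid between -0.022 and 0.022 m and y of weight_knob in the frame of rail_mid between -0.1 and 0.1 m and z of weight_knob in the frame of rail_mid between 0.063 and 0.071 m and angle between weight_knob's own z axis and vertical below 0.08 rad and angle between rail_mid's own z axis and vertical below 0.03 rad and linear speed of each of weight, rail below 0.01 m/s and contact force between weight and rail above 2.5 N).
It fails at once if A nail is pushed with more than 8 N (contact force between anything else and nail_a above 8 N or contact force between anything else and nail_b above 8 N).
It fails at once if the white glue bottle is moved by more than 15 mm (distance of glue from where it was at the start of the episode above 0.015 m).
It fails at once if the tin is moved by more than 15 mm (distance of tin from where it was at the start of the episode above 0.015 m).
It fails at once if the wood offcut is moved by more than 15 mm (distance of offcut from where it was at the start of the episode above 0.015 m).
It also fails if it takes over 70 s, if anything falls off the work surface, if the arm or the gripper's body presses on something with over 40 N, if the wrist force passes 120 N, or if a joint passes its speed limit or range.

### The arm

A 7-joint arm with a two-finger parallel gripper is mounted at the origin on the work surface. World frame = base frame: x ahead of the robot, y to its left, z up, the work surface at z = 0. Lengths are in m, angles in rad, forces in N, time in s.
With the tool pointing down it reaches from about 0.4 to 0.85 m from the base axis. Payload 6.9 kg.
Tool frame: the origin (TCP) lies midway between the tips of the shut fingers; the grasp point (between the pads) lies behind it (ctrl.pinch_z is the z of the grasp point in the tool frame, in m); z points along the fingers, y is the line along which they close (so a half turn about z gives the same grasp; the last joint's range is limited). The gripper opens to 85 mm and grips with 20 to 120 N. Pads are 22 mm wide; open, the fingers measure 114 mm over their backs; the gripper's body (76 mm by 85 mm) begins 54 mm behind the grasp point. The pads swing forward as they close: fully open they stand 13 mm farther back than shut.
Start: joints at [1.296, 0.507, -0.238, 1.5, 0.126, 1.149, -0.155], TCP at [0.232, -0.58, 0.231] pointing down, gripper open.
Joint ranges: [-3.08, 3.08], [-0.24, 2.05], [-1.43, 1.35], [0, 2.5], [-1.52, 4.66], [0.17, 1.96], [-2.89, 2.89]. Speed limits (rad/s): [2.39, 2.39, 3.14, 3.14, 3.14, 3.14, 3.14].

### API

Orientations are given as a unit quaternion [w, x, y, z].
In Python, from station import ctrl, get_state, vision, ticket, models gives the robot as it stands. Calls block until the motion is done:
- ctrl.movep(position, orientation): joint-space move of the TCP to a pose.
- ctrl.movel(position, frame=None, max_speed=0.15): straight line of the TCP; frame=None keeps the orientation; max_speed is the mean speed in m/s.
- ctrl.set_joints(angles): joint-space move.
- ctrl.ungrasp() and ctrl.close_gripper(force=None): open the fingers fully, or close them until they stop; force is the grip in N (None keeps the last).
- ctrl.pause(seconds).
- ctrl.ik(position, orientation): joint angles nearest the present ones, or None.
- get_state(): the state.
- vision.grab_frame(name): name is "scene" or "top" or "wrist"; returns (picture, depth): 480x640x3 uint8, blue, green, red; 480x640 float32, m along the optical axis (not along the pixel's ray), 0 where there is no reading.
- vision.camera_info(name): a dict with "mtx" (3x3 intrinsics, pixels), "dist_coeffs" ([k1, k2, p1, p2, k3] as OpenCV has them; the pictures are not rectified), "R" (3x3) and "t" (3): a world point X has camera coordinates R X + t; the wrist camera has in their place "hand_eye" (4x4, takes a point from camera to tool coordinates, whose origin is the TCP and whose axes are the flange's). Camera axes: x right, y down, z forward; pixel columns grow to the right and rows downward; lengths in m; the calibration is good to about 2 mm. A picture is of the moment at which its call begins: read the wrist's pose just before it. camera_info takes no time and is no camera call.
A pose or a line that the arm cannot do raises ctrl.Unreachable and nothing moves.
- ticket.close_job(): hands the job in; it is judged then, once.
Trained networks look in the newest picture that a camera, given by its name, has taken for a name from the list of things; names that differ only in an ending like _2 or _b are one class to them, and where a whole thing is asked for, a point or a joint stands for the part that bears it (a point fixed in the world has none). Each returns a list of dicts, best first, with "p" (0 to 1); they miss things now and then, are a little off and sometimes report something else, mostly with a low value. They report only what shows in the picture. A call takes as long as a camera call. They do not tell look-alikes from the thing itself.
- models.recognise(camera, target): "point" ([column, row] in pixels, amid what is visible of it).
- models.masks_of(camera, target): "mask" (480x640 bool, what is visible of it) and "point" ([column, row] in pixels, amid what is visible of it).
The state is a dict: "time": time; "qpos": joint angles; "qd": joint speeds; "tau": joint torques, N m; "tcp_pos": TCP position; "eef_rot": TCP orientation; "contact_force": force on the tool from outside, world axes, zero at the start; "wrist_torque": the same for the moment, N m; "width": finger opening in m; "gripper_force": force on a finger pad.
Only numpy, scipy, OpenCV 4.12 (cv2) and the standard library are available. Lean on these libraries where they do the work, as an engineer would, in place of code of your own. Each camera call takes 0.05 s, during which the arm holds its last target. There are 200 camera calls.

## Working session

There is one attempt and no reset: what is moved stays moved. The work goes in short steps, each a Python script; the robot and the scene stay as the last script left them, time stands still between calls to the robot, and variables do not carry over. Pictures are saved under pics/ and viewed, at most 10 in all, crops included, and the job is handed in when it is done.

```bash
ls; mkdir -p pics; python3 - <<'E'
from station import *
import cv2, numpy as np
for c in ("scene","top"):
    im,d=vision.grab_frame(c); cv2.imwrite(f"pics/{c}0.png",im); np.save(f"{c}0.npy",d)
    i=vision.camera_info(c); print(c,i)
print(get_state()); print(ctrl.pinch_z)
for c in ("top","scene"):
    for t in ("weight_knob","rail_mid","nail_a","glue","tin","offcut"):
        print(c,t,[(np.round(r["point"]).tolist(),round(r["p"],2)) for r in models.recognise(c,t)])
E
```

```text
pics
scene {'mtx': array([[502.74111106,   0.        , 317.60757295],
       [  0.        , 502.74111106, 230.25382017],
       [  0.        ,   0.        ,   1.        ]]), 'dist_coeffs': array([-0.03043481,  0.        ,  0.        ,  0.        ,  0.        ]), 'R': array([[ 0.72439007,  0.68935165, -0.00730307],
       [ 0.40996213, -0.43926822, -0.7993588 ],
       [-0.55424731,  0.57605359, -0.6008096 ]]), 't': array([-0.34298038, -0.17085782,  1.50709382])}
top {'mtx': array([[611.18626305,   0.        , 321.05378313],
       [  0.        , 611.18626305, 234.14374461],
       [  0.        ,   0.        ,   1.        ]]), 'dist_coeffs': array([-0.12185721,  0.        ,  0.        ,  0.        ,  0.        ]), 'R': array([[-0.02960913, -0.99952366,  0.00870307],
       [-0.99713947,  0.0289305 , -0.06982769],
       [ 0.06954264, -0.01074571, -0.9975211 ]]), 't': array([-0.04139216,  0.52106949,  1.49319161])}
{'time': 0.1, 'qpos': array([ 1.29547009,  0.5083038 , -0.23752993,  1.50102239,  0.1256942 ,
        1.14889023, -0.15478412]), 'qd': array([ 0.00068924, -0.00230517, -0.00
[... 434 characters left out ...]
ue': array([ 0.03407612, -0.00270772, -0.01349231]), 'gripper_force': 0.0, 'width': 0.08544338639626851}
-0.0187
top weight_knob [([460.0, 299.0], 0.89), ([439.0, 266.0], 0.77), ([472.0, 267.0], 0.54), ([470.0, 243.0], 0.5)]
top rail_mid [([312.0, 240.0], 0.87)]
top nail_a [([310.0, 240.0], 0.37)]
top glue [([162.0, 267.0], 0.9)]
top tin [([433.0, 202.0], 0.72)]
top offcut [([155.0, 218.0], 0.89)]
scene weight_knob [([144.0, 295.0], 0.93), ([188.0, 296.0], 0.76), ([174.0, 333.0], 0.6), ([150.0, 321.0], 0.59)]
scene rail_mid [([307.0, 243.0], 0.8)]
scene nail_a []
scene glue [([394.0, 164.0], 0.94)]
scene tin [([233.0, 326.0], 0.9), ([428.0, 192.0], 0.6)]
scene offcut [([427.0, 189.0], 0.73)]
```

View pics/top0.png

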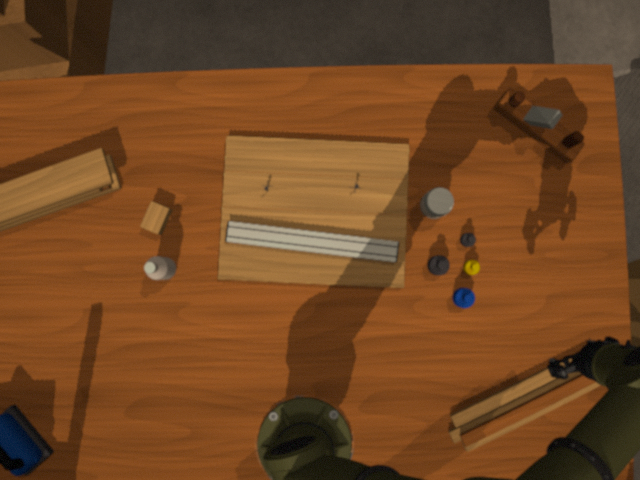

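View pics/scene0.png

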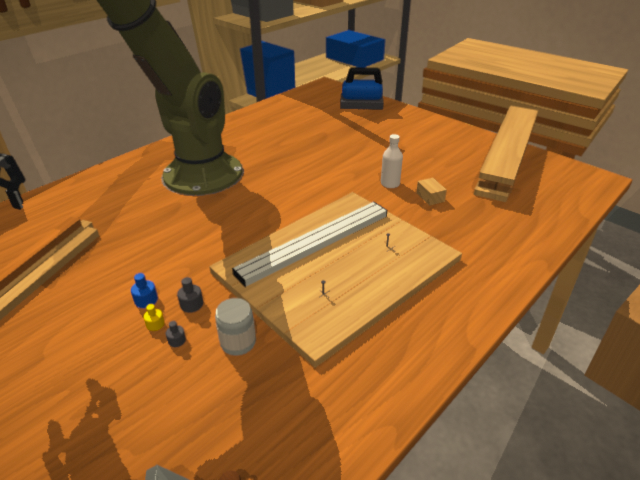

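Candidates for the weight in the top picture are blue (464,298), yellow (472,267), large dark (438,265) and small dark (468,240). By the description I choose the large dark one at (438,265). The nails are near (267,183) and (357,181), and the rail runs from (227,233) to (398,250).

```bash
cat > h.py <<'E'
from station import *
import cv2, numpy as np
def q(th): return np.array([0,np.cos(th/2),np.sin(th/2),0])   # tool down; tool x=(cos,sin), tool y=(sin,-cos)
def toworld(cam,px,z):
    i=vision.camera_info(cam)
    u=cv2.undistortPoints(np.array(px,float).reshape(-1,1,2),i["mtx"],i["dist_coeffs"]).reshape(-1,2)
    d=np.c_[u,np.ones(len(u))]@i["R"]; c=-i["R"].T@i["t"]
    return c+d*((z-c[2])/d[:,2])[:,None]
def rail(cam="top"):
    m=models.masks_of(cam,"rail_mid")[0]["mask"].astype(np.uint8)
    c=max(cv2.findContours(m,0,1)[0],key=cv2.contourArea).reshape(-1,2)
    w=toworld(cam,c,0.042)[:,:2]
    return cv2.minAreaRect((w*1000).astype(np.float32)), w
def F(n=5):
    f=[]
    for _ in range(n): ctrl.pause(0.02); f.append(get_state()["contact_force"])
    return np.mean(f,0)
E
python3 - <<'E'
from h import *
im=cv2.imread("pics/top0.png")
a=cv2.resize(im[155:225,245:385],None,fx=5,fy=5,interpolation=cv2.INTER_CUBIC)
b=cv2.resize(im[180:320,415:495],None,fx=2.5,fy=2.5,interpolation=cv2.INTER_CUBIC)
o=np.zeros((600,800,3),np.uint8); o[:350,:700]=a; o[:0]=0
b=cv2.resize(cv2.rotate(im[225:315,415:495],cv2.ROTATE_90_COUNTERCLOCKWISE),None,fx=2.75,fy=2.75,interpolation=cv2.INTER_CUBIC)
o[352:352+b.shape[0],:b.shape[1]]=b; cv2.imwrite("pics/crop1.png",o)
r,w=rail(); print(r)
print("weights",[toworld("top",p,.065).round(3).tolist() for p in [(438,265),(464,298),(472,267),(468,240)]])
print("tin",toworld("top",(437,202),.09))
print("panel",toworld("top",[(227,136),(409,143),(405,287),(219,281)],.022).round(3).tolist())
E
```

```text
((500.37713623046875, -32.96318054199219), (420.1021728515625, 50.96840286254883), 81.44539642333984)
weights [[[0.434, -0.335, 0.065]], [[0.353, -0.395, 0.065]], [[0.426, -0.418, 0.065]], [[0.492, -0.411, 0.065]]]
tin [[ 0.58328738 -0.33396752  0.09      ]]
panel [[0.773, 0.172, 0.022], [0.742, -0.284, 0.022], [0.383, -0.259, 0.022], [0.411, 0.198, 0.022]]
```

View pics/crop1.png

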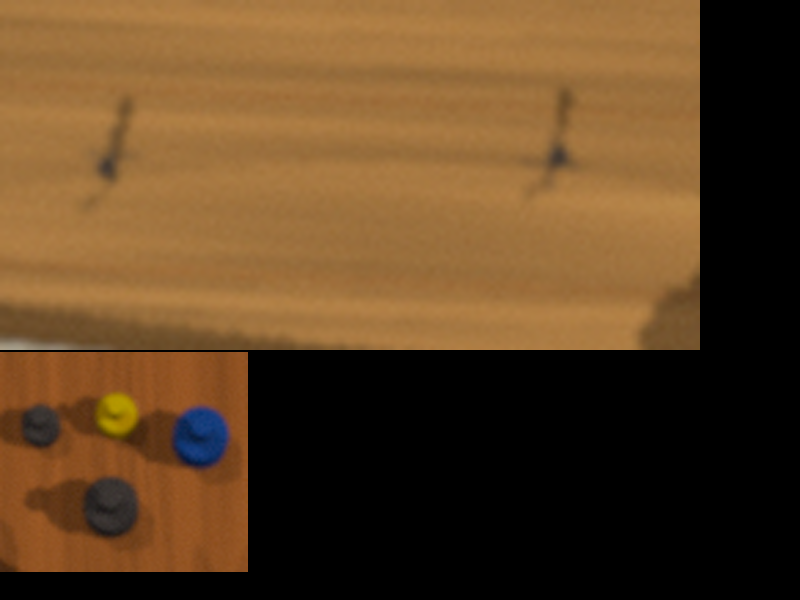

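The crop shows the large dark weight, with the smaller dark one further off, so the choice stands. The nail heads are at top-image pixels (266.4,188.6) and (357,186.4). I'll push the rail with the open fingers to within a few mm of the nails.

```bash
cat >> h.py <<'E'
A,B=toworld("top",[(266.4,188.6),(357,186.4)],.058)[:,:2]
E
python3 - <<'E'
from h import *
print("nails",A,B)
u=(B-A)/np.linalg.norm(B-A); th1=np.arctan2(u[0],-u[1]); n1=np.array([np.cos(th1),np.sin(th1)])
C0=np.array([.5004,-.033]); th0=-(np.pi/2-np.radians(81.445)); n0=np.array([np.cos(th0),np.sin(th0)])
t=(C0-A)@u; C1=A+u*t-n1*(27+9)*1e-3
print("th",th0,th1,"C1",C1,"nails along rail",-t,np.linalg.norm(B-A)-t)
z=.016
p0=C0-n0*.060; p1=C1-n1*.036
for p,zz,th in[(p0,.15,th0),(p0,z,th0),(p1,z,th1)]: print(ctrl.ik([*p,zz],q(th)))
ctrl.movep([*p0,.15],q(th0))
ctrl.movel([*p0,z],max_speed=.1)
im,_=vision.grab_frame("scene"); cv2.imwrite("pics/s1.png",im[130:370,180:500].repeat(2,0).repeat(2,1))
s=get_state(); print(s["time"],s["tcp_pos"],F())
E
```

```text
nails [0.63128648 0.07288182] [ 0.63038174 -0.14681289]
th -0.14931291750811493 -0.004118186987176437 C1 [ 0.59484853 -0.03338896] nails along rail -0.10641993615136174 0.11327663450841495
[ 0.32008123  0.34317063 -0.42752621  2.07561644  0.20347708  0.76201578
 -1.95351194]
[ 0.10282678  0.56256536 -0.15046923  2.2221368   0.22272381  0.37036582
 -1.95290497]
[ 0.13231079  0.66800755 -0.18148229  1.91541429  0.20672821  0.57599495
 -1.75978322]
4.4417 [ 0.44141269 -0.02411124  0.01645731] [ 0.23552743  0.21686601 -0.06824939]
```

View pics/s1.png

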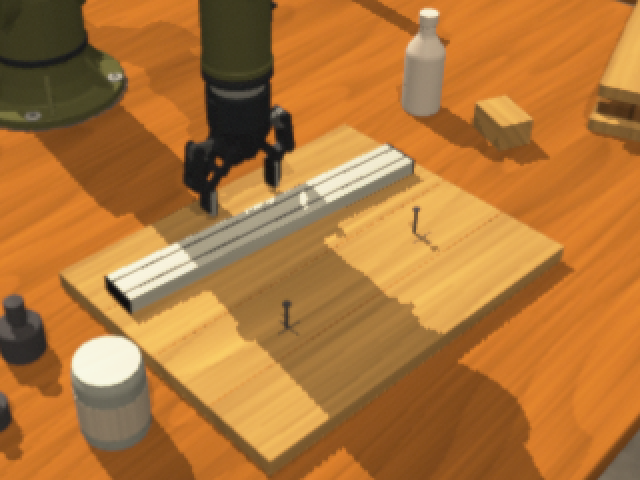

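The open fingers stand behind the rail, around (240,190) in the crop, with no contact yet. Now I push.

```bash
python3 - <<'E'
from h import *
f0=F(); th0,th1=-.1493,-.0041
p0=np.array(get_state()["tcp_pos"])[:2]; p1=np.array([.5948-.036,-.0334])
for k in np.linspace(0,1,7)[1:]:
    p=p0+(p1-p0)*k
    ctrl.movel([*p,.0165],q(th0+(th1-th0)*k),max_speed=.06)
    f=F(3)-f0; print(f.round(2))
    if abs(f[0])>4: break
im,_=vision.grab_frame("top"); cv2.imwrite("pics/t2.png",im)
im2,_=vision.grab_frame("scene"); cv2.imwrite("pics/s2.png",im2)
print(get_state()["time"],get_state()["tcp_pos"]); 
models.masks_of("top","rail_mid"); print(rail()[0],A,B)
E
```

```text
[-0.26 -0.26 -0.45]
[-0.52 -0.82 -0.06]
[-0.16 -0.8  -0.28]
[-0.12 -0.47  0.55]
[-0.55 -0.6  -0.56]
[-0.57 -0.37 -0.17]
7.8667 [ 0.55845319 -0.03337495  0.01644448]
((597.223388671875, -172.8048095703125), (145.02032470703125, 51.812156677246094), 88.48493194580078) [0.63128648 0.07288182] [ 0.63038174 -0.14681289]
```

```bash
python3 - <<'E'
from h import *
Y=-.037
ctrl.movel([.545,Y,.0165],q(-.0041),max_speed=.08)
ctrl.movel([.545,Y,.045],max_speed=.08)
ctrl.close_gripper(20)
ctrl.movel([.545,Y,.029],max_speed=.06)
f0=F(8); x=.545; print("f0",f0)
while x<.5785:
    near=x>.556
    x+=.0005 if near else .002
    ctrl.movel([x,Y,.029],max_speed=.01 if near else .04)
    f=F(4)-f0
    if near: print(round(x,4),f[0].round(2),f[1].round(2),end="; ")
    if f[0]<-3: break
print(get_state()["time"],get_state()["tcp_pos"],(F(8)-f0).round(2))
im,_=vision.grab_frame("top"); cv2.imwrite("pics/t3.png",im)
a=cv2.resize(im[160:260,215:415],None,fx=4,fy=4,interpolation=cv2.INTER_CUBIC); cv2.imwrite("pics/t3c.png",a)
E
```

```text
f0 [ 0.29798397 -0.06107429  0.10562436]
0.5575 -0.19 0.01; 0.558 -1.03 -0.09; 0.5585 -0.62 -0.43; 0.559 -0.81 0.12; 0.5595 -0.1 -0.15; 0.56 -0.14 0.56; 0.5605 0.13 0.27; 0.561 -0.13 0.32; 0.5615 -0.85 0.22; 0.562 -0.75 -0.01; 0.5625 -0.64 -0.32; 0.563 -1.2 -0.16; 0.5635 -0.7 0.23; 0.564 -0.52 0.11; 0.5645 -0.15 0.07; 0.565 -0.62 -0.31; 0.5655 -0.78 -0.14; 0.566 -0.52 -0.28; 0.5665 -0.32 0.64; 0.567 -0.22 0.02; 0.5675 0.43 0.43; 0.568 -1.41 -0.57; 0.5685 -3.3 -0.31; 19.3 [ 0.5680169  -0.03705283  0.02888287] [-3.32 -0.29  1.06]
```

View pics/t3c.png

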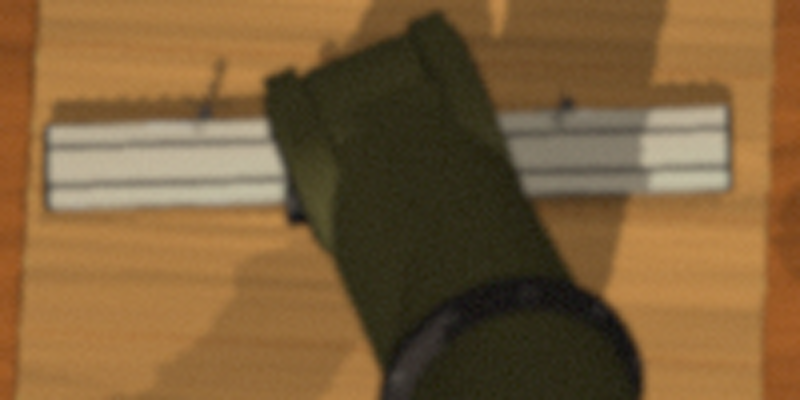

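The rail's far edge meets both nails, at (204,115) and (567,105) in the crop, and the force has risen sharply. I'll press to about 5 N, hold and back off.

```bash
python3 - <<'E'
from h import *
f0=np.array([.298,-.06,.1]); x=.5685
for _ in range(6):
    f=(F(10)-f0); print(round(x,4),f.round(2))
    if f[0]<-5: break
    x+=.00025; ctrl.movel([x,-.037,.029],max_speed=.005)
ctrl.pause(.5); print((F(10)-f0).round(2),get_state()["tcp_pos"])
ctrl.movel([x-.003,-.037,.029],max_speed=.005)
ctrl.movel([.53,-.037,.029],max_speed=.08)
ctrl.movel([.50,-.037,.15],max_speed=.2)
ctrl.ungrasp()
W=np.array([.434,-.335])
ctrl.movep([*W,.20],q(np.pi/2) if ctrl.ik([*W,.2],q(np.pi/2)) is not None else q(-np.pi/2))
s=get_state(); print(s["time"],s["tcp_pos"],s["eef_rot"],s["qpos"])
im,_=vision.grab_frame("top"); cv2.imwrite("pics/t4.png",im)
r,_=rail(); print(r)
wi,wd=vision.grab_frame("wrist"); cv2.imwrite("pics/w4.png",wi); np.save("w4.npy",wd)
i=vision.camera_info("wrist"); print(i)
res=[(np.array(k["point"]).round(1).tolist(),round(k["p"],2)) for k in models.recognise("wrist","weight_knob")]; print(res)
a=cv2.resize(im[160:260,215:415],None,fx=4,fy=4,interpolation=cv2.INTER_CUBIC)
o=np.zeros((600,800,3),np.uint8); o[:280]=a[:280]; o[280:]=0; o[280:580,:400]=cv2.resize(wi,(400,300)); cv2.imwrite("pics/c4.png",o)
E
```

```text
0.5685 [-4.17 -0.17  1.68]
0.5687 [-5.57 -0.23  2.35]
[-5.55 -0.09  2.01] [ 0.56806482 -0.03704605  0.0288673 ]
25.3583 [ 0.43432999 -0.3343275   0.20001891] [-1.89533569e-05  7.07018646e-01  7.07194889e-01  1.52237070e-04] [ 1.18721277  0.53007497 -0.90063591  1.74733779  0.46248724  1.09188465
  0.13386624]
((603.642333984375, -35.7132568359375), (419.83673095703125, 56.19720458984375), 89.91050720214844)
{'mtx': array([[384.98782228,   0.        , 317.41449665],
       [  0.        , 384.98782228, 236.49160756],
       [  0.        ,   0.        ,   1.        ]]), 'dist_coeffs': array([-0.04350449,  0.        ,  0.        ,  0.        ,  0.        ]), 'hand_eye': array([[-6.04902305e-05, -9.62432301e-01, -2.71521752e-01,
         6.95363725e-02],
       [ 9.99999923e-01,  4.67845308e-05, -3.88614057e-04,
         6.09083431e-04],
       [ 3.86717739e-04, -2.71521754e-01,  9.62432225e-01,
        -1.42337835e-01],
       [ 0.00000000e+00,  0.00000000e+00,  0.00000000e+00,
         1.00000000e+00]])}
[([315.9, 226.4], 0.97), ([379.7, 304.2], 0.89), ([220.8, 288.1], 0.86), ([307.9, 308.7], 0.63)]
```

View pics/c4.png

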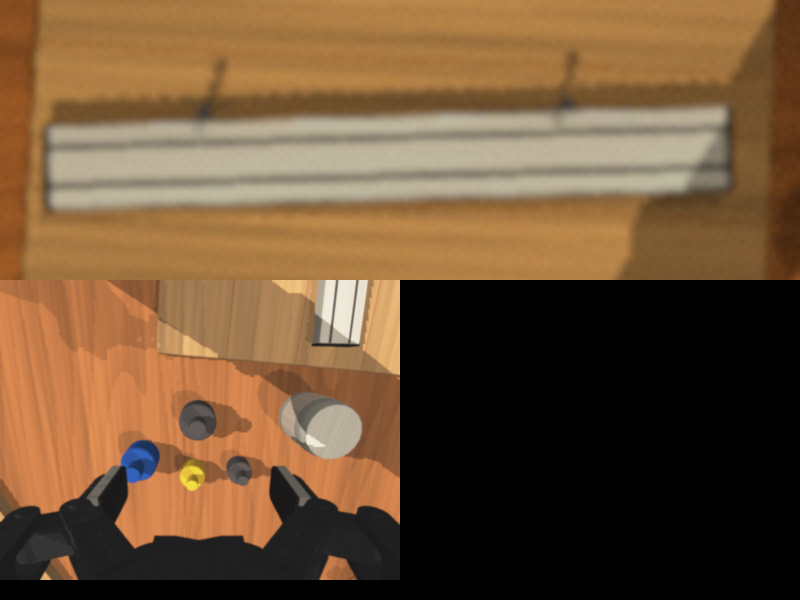

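The rail still touches both nails, at (204,115) and (567,105), after the tool withdrew. In the wrist picture the large dark weight is at about (316,230). I'll refine its position from depth and take it.

```bash
python3 - <<'E'
from h import *
from scipy.spatial.transform import Rotation as R
s=get_state(); i=vision.camera_info("wrist"); d=np.load("w4.npy")
v,u=np.mgrid[:480,:640]
n=cv2.undistortPoints(np.c_[u.ravel(),v.ravel()].astype(float).reshape(-1,1,2),i["mtx"],i["dist_coeffs"]).reshape(-1,2)
P=np.c_[n,np.ones(len(n))]*d.reshape(-1,1)
P=P@i["hand_eye"][:3,:3].T+i["hand_eye"][:3,3]
w,x,y,z=s["eef_rot"]; P=P@R.from_quat([x,y,z,w]).as_matrix().T+s["tcp_pos"]
m=(np.hypot(P[:,0]-.434,P[:,1]+.335)<.045)&(P[:,2]>.060)&(P[:,2]<.08)&(d.ravel()>0)
K=P[m]; (c,r)=cv2.minEnclosingCircle((K[K[:,2]>.066][:,:2]*1000).astype(np.float32)); print(m.sum(),K.mean(0),K[:,2].max(),c,r)
W=np.array(c)/1000
assert np.hypot(*(W-[.434,-.335]))<.015 and 8<r<15
ctrl.movel([*W,.10],max_speed=.2); ctrl.movel([*W,.043],max_speed=.08)
g0=F()
ctrl.close_gripper(50); s=get_state(); print(s["width"],s["gripper_force"],s["contact_force"])
ctrl.movel([*W,.20],max_speed=.15); f=F(); s=get_state(); print(g0.round(2),f.round(2),s["width"],s["time"])
for zz in(.2,.1,.085): print([ctrl.ik([.604,-.036,zz],q(t)) is not None for t in(np.pi/2,0,np.pi/4)])
E
```

```text
696 [ 0.43365826 -0.34251291  0.06906212] 0.07173544365421097 (433.5829162597656, -343.62860107421875) 10.869736671447754
0.02054930215432523 48.74957084655762 [-2.4588943  -0.41714955  4.11933523]
[ 0.3  -0.02  0.17] [-0.38 -0.28 -5.87] 0.020466640082483566 29.05
[True, True, True]
[True, True, True]
[True, True, True]
```

```bash
python3 - <<'E'
from h import *
P=[.6036,-.036]
ctrl.movep([*P,.20],q(np.pi/2)); ctrl.movel([*P,.095],max_speed=.1)
ctrl.movel([*P,.089],max_speed=.02); f0=F(8); z=.089; print(f0)
while z>.078:
    z-=.0005; ctrl.movel([*P,z],max_speed=.01); f=F(3)-f0
    if f[2]>2.5: break
print(z,f.round(2),get_state()["tcp_pos"])
ctrl.pause(.3); ctrl.ungrasp(); ctrl.pause(.2); print(F(8).round(2))
ctrl.movel([*P,.14],max_speed=.06); ctrl.movel([.45,-.036,.25],max_speed=.2)
im,_=vision.grab_frame("top"); sc,_=vision.grab_frame("scene")
r,_=rail(); print(r,get_state()["time"])
print([(np.array(k["point"]).round(1).tolist(),toworld("top",k["point"],.11)[0].round(3).tolist(),round(k["p"],2)) for k in models.recognise("top","weight_knob")])
o=np.zeros((600,800,3),np.uint8); o[:300]=cv2.resize(im[170:245,215:415],(800,300),interpolation=cv2.INTER_CUBIC)
o[300:600,:400]=cv2.resize(sc[180:330,230:430],(400,300)); cv2.imwrite("pics/c5.png",o)
E
```

```text
[-0.03608255  0.0565253  -5.70339809]
0.08499999999999999 [-1.83 -0.82  4.08] [ 0.60365959 -0.03600134  0.08530115]
[-0.1   0.15 -0.04]
((603.4791259765625, 73.93156433105469), (200.6315460205078, 52.08403778076172), 89.91897583007812) 38.15
[([460.8, 295.1], [0.362, -0.377, 0.11], 0.74), ([469.4, 241.6], [0.486, -0.403, 0.11], 0.72), ([310.9, 200.7], [0.592, -0.034, 0.11], 0.69), ([470.7, 270.2], [0.419, -0.403, 0.11], 0.46)]
```

View pics/c5.png

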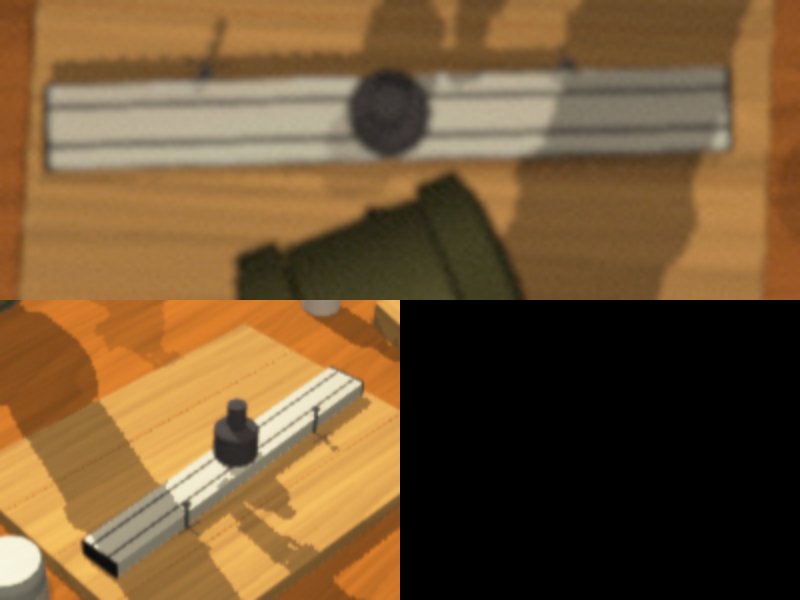

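The weight stands upright mid-rail at (389,112) in the crop, and the rail edge still lies against both nails at (204,75) and (567,66). I'm handing it in.

```bash
python3 -c "
from station import *
print(ticket.close_job())"
```

```text
the job is handed in; nothing more can be done
None
```

The job is handed in at about 38 s of the 70 s limit: I pressed the rail onto both nails with about 5.5 N in total (the single nails' forces were not measured), and the steel weight stands released on the rail midway between them, the last pictures still showing the edge against both nails; I kept clear of the bottle, tin and block, and the hand-in returned no verdict.

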